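Swap the jars on the bench scale and zero it

ROBOT

A 6-joint arm with a two-finger parallel gripper is mounted at the origin on a cart in front of the work surface, level with it; the furniture and walls round the work are solid. World frame = base frame: x ahead of the robot, y to its left, z up, the work surface at z = 0. Lengths are in mm, angles in rad, forces in N, time in s.
With the tool pointing down it reaches from about 350 to 775 mm from the base axis. Payload 7.3 kg.
Tool frame: the origin (TCP) lies between the finger pads; the fingertips stand 14 mm ahead of it and the grasp point (between the pads) lies 5 mm behind it; y points along the fingers, z is the direction in which the jaws open and shut, and the axes are right-handed (so a half turn about y gives the same grasp; the last joint's range is limited). The gripper opens to 92 mm and grips with 3 to 60 N. Pads are 19 mm wide; open, the fingers measure 130 mm over their backs; the gripper's body (75 mm by 190 mm) begins 47 mm behind the grasp point.
Start: joints at [1.194, 0.342, 1.524, -0, 1.275, -0.146], TCP at [120.08, 511.101, 240.741] pointing down, gripper open.
Joint ranges: [-2.53, 2.53], [-0.77, 2.02], [0.04, 2.7], [-1, 4.14], [0.28, 2.66], [-3.11, 3.11]. Speed limits (rad/s): [2.57, 2.57, 3.14, 3.14, 3.14, 3.14].

INTERFACE

Orientations are given as [roll, pitch, yaw] about the fixed x, y, z axes, in that order (R = Rz(yaw) Ry(pitch) Rx(roll)).
In Python, from plant import bot, vision, order gives the robot as it stands.
- The arm moves only by the tool apply_moves, never from a script. Its argument "rows" is a list of rows, each a list of 3 entries, a list of its own where there are three numbers: the shift along the tool's x, y, z in cm, then the turn about the tool's y in rad, then the finger opening in cm, from 0 to 9.18. A call has 1 to 5 rows; each row is the pose to reach, as a shift and turn from the pose measured when the call began, along the tool's axes at that moment; what a row does not reach only later rows make up. A row lasts 1/8 s, in which the tool goes at most 62.5 mm and 10.7 degrees, less where a joint would pass 70% of its speed; a pose out of reach is approached as far as the arm can. A call with a gripper value outside its range is refused whole. The fingers move at their own pace and stop on an object; the grip force is fixed at half the most. Time passes only in rows, so rows that repeat a pose let the fingers close. It gives the time, the measured TCP pose, the force and the opening at its end, in the units of the state.
- bot.get_obs(): the state, without advancing time (a new reading comes with each control period).
- vision.capture(name): name is "side" or "top" or "wrist"; returns the picture (384x512x3 uint8, red, green, blue); there is no depth.
- vision.camera_info(name): a dict with "mtx" (3x3 intrinsics, pixels), "distortion" ([k1, k2, p1, p2, k3] as OpenCV has them; the pictures are not rectified), "rvec" (rotation vector, rad) and "tvec" (3), from world to camera coordinates, as OpenCV has them. Camera axes: x right, y down, z forward; pixel columns grow to the right and rows downward; lengths in mm; the calibration is good to about 2 mm. A picture is of the moment at which its call begins: read the wrist's pose just before it. camera_info takes no time and is no camera call; for the wrist camera it gives the pose at the moment of the call.
- order.close_job(): hands the job in, once; it reports no verdict.
The state is a dict: "time": time; "joint_positions": joint angles; "dq": joint speeds; "tau": joint torques, N m; "tool_pos": TCP position; "tcp_rot": TCP orientation; "contact_force": force on the tool from outside, world axes, zero at the start; "moment": the same for the moment, N m; "grip_width": finger opening in mm.
Only numpy, scipy, OpenCV 4.12 (cv2) and the standard library are available. Lean on these libraries where they do the work, as an engineer would, in place of code of your own. Each camera call takes 0.05 s, during which the arm holds its last target.

TASK

The jar on the scale has been weighed and the one on the wooden riser is next: swap the two jars, so that each stands upright near the middle of the other's place (the black mat is free for parking one meanwhile). Then, with the new jar on the pan, zero the scale: press its green key with the shut fingertips, at about 8 N for about half a second and never over 35 N, keep off the orange power key beside it, and let go. Do not tip a jar over or disturb the tape roll, red box and spring clamp.

Things in the scene. Friction and masses are not known exactly. Their poses are not given: they have to be found in the camera images.
- pan_center (a point): Middle of the upper face of the scale's square steel pan, 150 (x) x 155 (y) mm, 40 mm above the bench. The scale is a fixed, flat grey housing 250 x 170 mm, with its key console on the robot's side. Axes are the scale's own: x away from the console, y to its left, z up; the scale is turned up to 0.2 rad. The green key lies at x -127, y -58 mm, the console's panel at z -10.5 mm.
- tare_key_top (a point): Middle of the upper face of the green tare key, a flat membrane key 32 (x) x 36 (y) mm, 2.7 mm proud of the black console panel. Pressed straight down it starts to give at 2 N, and comes to a hard stop after 1.5 mm at 8 N. It registers when the fingers press it with more than 4 N for 0.2 s; over 35 N damages it. Axes as the scale's.
- power_key_top (a point): Middle of the upper face of the orange power key, same size and height as the green key, 48 mm to its left (+y of the scale). Rigid. Not to be pressed.
- tare_key: The green key itself; origin 2 mm under its upper face.
- power_key: The orange key itself; origin 2 mm under its upper face.
- riser_top (a point): Middle of the upper face of the fixed wooden riser block, 110 x 110 x 40 mm, with a cork inlay; the second jar place.
- mat_center (a point): Middle of the upper face of the black rubber mat, 110 x 110 x 3 mm, fixed flat on the bench to the right of the scale; free for parking a jar.
- gel_jar_mid (a point): Centre, half-way up, of the slim white jar with a green lid: round, 48 mm diameter to 107 mm height, then a fixed lid of 41 mm, 130 mm high overall, so its foot is 65 mm below this point. z is its axis. About 0.22 kg. At the start it stands on the pan or on the riser.
- paste_jar_mid (a point): Centre, half-way up, of the stout dark grey jar with a black lid: round, 60 mm diameter to 70 mm height, then a fixed lid of 52 mm, 85 mm high overall, so its foot is 42.5 mm below this point. z is its axis. About 0.32 kg. It starts on the other of the two places.
- gel_jar: The slim jar; origin at the centre of its underside.
- paste_jar: The stout jar; origin at the centre of its underside.
- duct_tape_mid (a point): Centre of a loose grey tape roll lying flat, 103 mm across, 48 mm high, behind the riser; a bystander.
- red_box_mid (a point): Centre of a loose small red carton, 46 x 60 x 30 mm, on the left near the bench's front; a bystander.
- clamp_mid (a point): Centre of a loose yellow and black spring clamp, 166 mm long, 22 mm high, lying in front of the scale; a bystander.
There are look-alikes about, which are no part of the job. Of the things that look like the paste_jar, the middle-sized one is meant.

How it is judged (in metres and radians):
On the way, in this order (a step that is already met when the one before it is completed fails the run):
1. the two jars have changed places, upright, released and at rest, one on the pan and one on the riser (((horizontal distance between gel_jar_mid and pan_center below 0.045 m and z of gel_jar_mid in the frame of pan_center between 0.059 and 0.071 m and angle between each of gel_jar_mid, paste_jar_mid's own z axis and vertical below 0.1 rad and horizontal distance between paste_jar_mid and riser_top below 0.035 m and z of paste_jar_mid in the frame of riser_top between 0.0365 and 0.0485 m) or (horizontal distance between paste_jar_mid and pan_center below 0.045 m and z of paste_jar_mid in the frame of pan_center between 0.0365 and 0.0485 m and angle between each of paste_jar_mid, gel_jar_mid's own z axis and vertical below 0.1 rad and horizontal distance between gel_jar_mid and riser_top below 0.035 m and z of gel_jar_mid in the frame of riser_top between 0.059 and 0.071 m)) and distance of each of gel_jar_mid, paste_jar_mid from where it was at the start of the episode above 0.12 m and contact force between each of gel_jar, paste_jar and the fingers below 0.1 N and linear speed of each of gel_jar, paste_jar below 0.03 m/s), for 0.2 s.
2. with the jars swapped, the fingers press the green key with more than 4 N for 0.2 s (all of step 1 and contact force between tare_key and the fingers above 4 N), for 0.2 s.
At the end, for the whole second after the job is handed in: Each jar stands upright (within 0.1 rad), released and at rest on the place where the other began: on the pan within 45 mm of its middle, on the riser within 35 mm of its middle; the green key is let go (all of step 1 and contact force between tare_key and anything else below 0.5 N); the robot touches nothing.
It fails at once if the green key is pressed with more than 35 N (contact force between tare_key and anything else above 35 N).
It fails at once if the orange power key is pressed (more than 3 N) (contact force between power_key and anything else above 3 N).
It fails at once if a jar is tipped over (more than 0.7 rad) (angle between any of gel_jar_mid, paste_jar_mid's own z axis and vertical above 0.7 rad).
It fails at once if the tape roll, red box or spring clamp is moved by more than 30 mm (distance of any of duct_tape_mid, red_box_mid, clamp_mid from where it was at the start of the episode above 0.03 m).
It also fails if it takes over 72 s, if anything falls off the work surface, if the arm or the gripper's body presses on something with over 40 N, if the wrist force passes 120 N, or if a joint passes its speed limit or range.

## Working session

There is one attempt and no reset: what is moved stays moved. The work goes in short steps, Python scripts to look and compute and a tool call to move; the robot and the scene stay as the last step left them, time stands still between calls to the robot, and variables do not carry over. Pictures are saved under pics/ and viewed, and the job is handed in when it is done.

Besides the shell and the picture viewer there is one more tool, called after ">>>" as name([rows], argument=value, ...), one row to a line, values as JSON. apply_moves: Moves the arm, as the interface text tells. Its arguments: {"type":"object","properties":{"rows":{"type":"array","items":{"type":"array"}}},"required":["rows"]}

```bash
ls; mkdir -p pics
python3 - <<'E'
from plant import bot, vision, order
import cv2
print(bot.get_obs())
for n in ["side","top","wrist"]:
    im=vision.capture(n); cv2.imwrite(f"pics/{n}0.png",im[:,:,::-1])
    print(n,vision.camera_info(n))
E
```

```text
pics
{'time': 0.0, 'joint_positions': array([ 1.19403244e+00,  3.42724738e-01,  1.52506056e+00, -4.17092661e-05,
        1.27538991e+00, -1.45995912e-01]), 'dq': array([-1.66133297e-03, -5.69694613e-04, -9.86509905e-05,  1.02013933e-03,
       -6.83638418e-04, -4.00299316e-04]), 'tau': array([ 5.30632315e-04, -4.31222713e+01, -2.44233209e+01,  7.19577447e-02,
        5.54866449e-02, -5.80361939e-05]), 'tool_pos': array([119.91828676, 510.70486685, 240.02870634]), 'tcp_rot': array([-1.57236785e+00,  1.90767563e-04, -2.30755953e-01]), 'contact_force': array([-0.51457382, -0.02077344,  0.58344129]), 'moment': array([-0.00887176, -0.06318498, -0.01558021]), 'grip_width': 91.8062454096142}
side {'mtx': array([[425.43846367,   0.        , 255.62787361],
       [  0.        , 425.43846367, 198.06449441],
       [  0.        ,   0.        ,   1.        ]]), 'distortion': array([-0.04596087,  0.        ,  0.        ,  0.        ,  0.        ]), 'rvec': array([ 2.09665478, -0.37733368,  0.22517626]), 'tvec': array([-530.9293945 ,  192.06683624,  999.24602834])}
top {'mtx': array([[433.08976548,   0.        , 259.38274225],
       [  0.        , 433.08976548, 193.489836  ],
       [  0.        ,   0.        ,   1.        ]]), 'distortion': array([-0.02156774,  0.        ,  0.        ,  0.        ,  0.        ]), 'rvec': array([ 2.19251434, -2.14378492,  0.16008154]), 'tvec': array([ -44.6748052 ,  560.04397877, 1288.54267655])}
wrist {'mtx': array([[305.44588535,   0.        , 258.04687684],
       [  0.        , 305.44588535, 195.2903384 ],
       [  0.        ,   0.        ,   1.        ]]), 'distortion': array([-0.0120102,  0.       ,  0.       ,  0.       ,  0.       ]), 'rvec': array([-2.27811012, -1.80180765, -0.25735745]), 'tvec': array([-524.65202188,  -32.62870696,  392.59080887])}
```

View pics/side0.png

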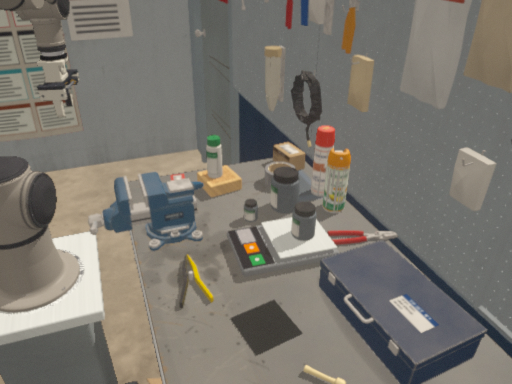

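View pics/top0.png

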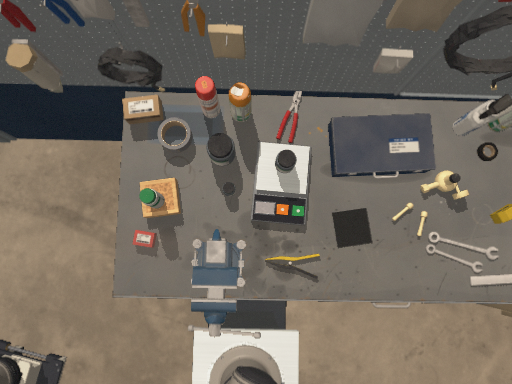

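View pics/wrist0.png

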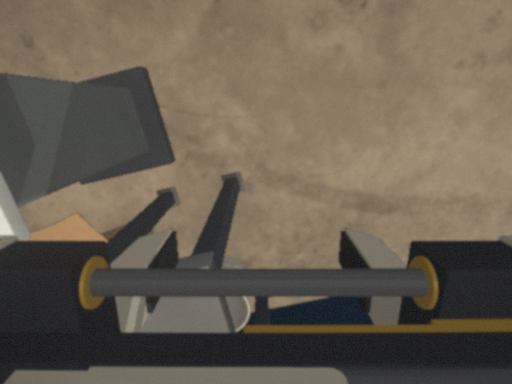

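The top view shows three dark jars: large at (220,149), middle-sized on the pan at (286,158), small at (228,188). The one on the pan fits, since it is the middle size and stands on one of the two places. The gel jar, with its green lid, is on the riser at (150,198). I'll confirm this in enlarged crops.

```bash
cat > h.py <<'E'
import numpy as np, cv2
from plant import bot, vision, order
def ray(info,uv):
    K=info["mtx"];R=cv2.Rodrigues(info["rvec"])[0];t=info["tvec"]
    p=cv2.undistortPoints(np.array([[uv]],float),K,info["distortion"])[0,0]
    return -R.T@t, R.T@np.array([p[0],p[1],1.])
def onz(info,uv,z):
    c,d=ray(info,uv); return c+d*(z-c[2])/d[2]
def tri(i1,u1,i2,u2):
    c1,d1=ray(i1,u1);c2,d2=ray(i2,u2)
    d1=d1/np.linalg.norm(d1);d2=d2/np.linalg.norm(d2)
    s=np.linalg.lstsq(np.c_[d1,-d2],c2-c1,rcond=None)[0]
    a=c1+s[0]*d1;b=c2+s[1]*d2
    return (a+b)/2,np.linalg.norm(a-b)
def proj(info,P):
    return cv2.projectPoints(np.array(P,float).reshape(-1,1,3),info["rvec"],info["tvec"],info["mtx"],info["distortion"])[0].reshape(-1,2)
E
python3 - <<'E'
import cv2
t=cv2.imread("pics/top0.png"); cv2.imwrite("pics/top_c.png",cv2.resize(t[90:290,110:380],None,fx=2.9,fy=2.9,interpolation=cv2.INTER_CUBIC))
t=cv2.imread("pics/side0.png"); cv2.imwrite("pics/side_c.png",cv2.resize(t[120:320,100:360],None,fx=3,fy=3,interpolation=cv2.INTER_CUBIC))
E
```

```text
(no output)
```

View pics/top_c.png

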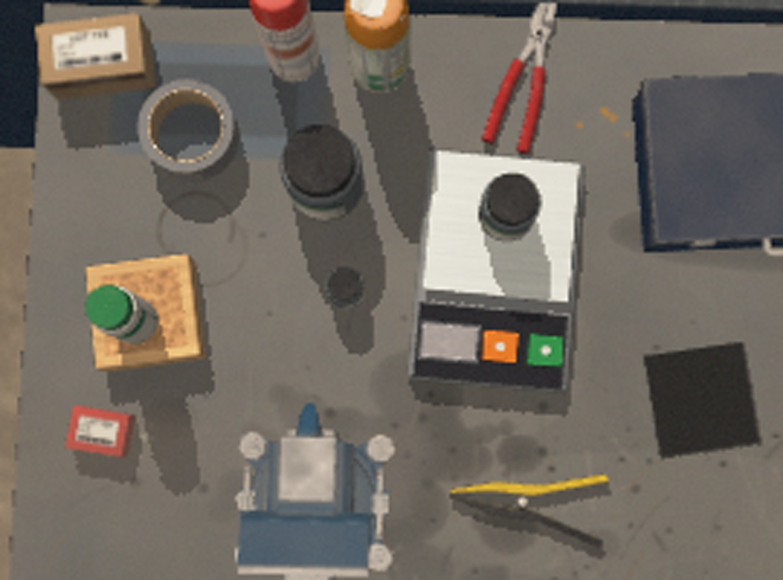

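View pics/side_c.png

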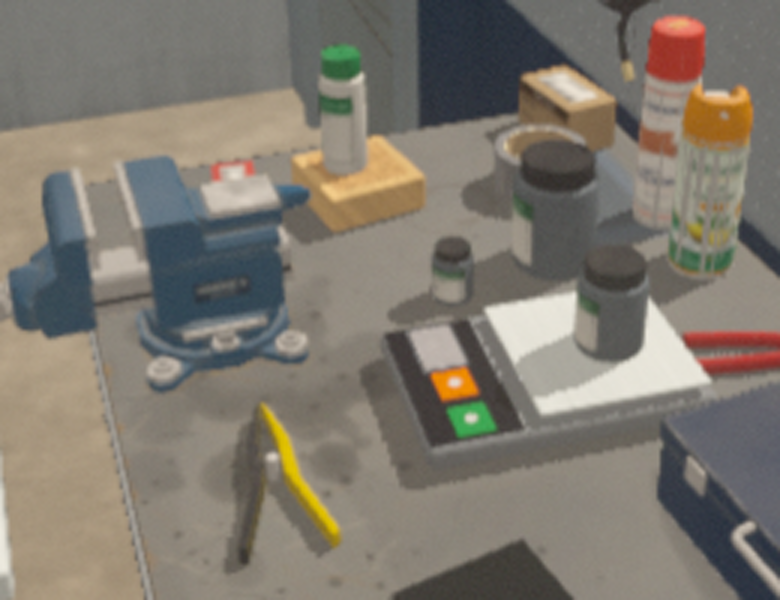

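The crops confirm it: the middle-sized dark jar with the black lid is on the pan and the slim jar is on the riser. Next come the colour-mask measurements.

```bash
cat > meas.py <<'E'
from h import *
def comp(m,near):
    n,l,s,c=cv2.connectedComponentsWithStats(m.astype(np.uint8))
    k=[i for i in range(1,n) if s[i,4]>15]
    i=min(k,key=lambda i:np.hypot(*(c[i]-near)))
    return (l==i).astype(np.uint8),c[i],s[i,4]
E
python3 - <<'E'
from meas import *
T=vision.camera_info("top");S=vision.camera_info("side")
t=cv2.imread("pics/top0.png");s=cv2.imread("pics/side0.png")
ht=cv2.cvtColor(t,cv2.COLOR_BGR2HSV);hs=cv2.cvtColor(s,cv2.COLOR_BGR2HSV)
def g(h): return (abs(h[...,0].astype(int)-65)<20)&(h[...,1]>110)&(h[...,2]>60)
def o(h): return (abs(h[...,0].astype(int)-11)<6)&(h[...,1]>170)&(h[...,2]>150)
for nm,f,a,b,z in [("green",g,(297,211),(257,260),32.2),("orange",o,(282,210),(251,248),32.2)]:
    _,ca,na=comp(f(ht),a);_,cb,nb=comp(f(hs),b)
    print(nm,ca,na,cb,nb,onz(T,ca,z),onz(S,cb,z),tri(T,ca,S,cb))
m,ca,na=comp(g(ht),(148,196)); print("gel lid top",ca,na,onz(T,ca,168)); (c,r)=cv2.minEnclosingCircle(np.argwhere(m)[:,::-1].astype(np.float32)); print(c,r)
m,cb,nb=comp(g(hs),(214,140)); print("gel lid side",cb,nb,onz(S,cb,159),tri(T,ca,S,cb))
# pan
w=(ht[...,1]<40)&(ht[...,2]>150)
m,c,n=comp(w,(280,165)); q=cv2.minAreaRect(np.argwhere(m)[:,::-1].astype(np.float32))
box=cv2.boxPoints(q); print("pan",n,q); P=np.array([onz(T,b,40) for b in box]);print(P.round(1),P.mean(0))
# dark lid
d=ht[...,2]<62
dd=d.copy(); dd[:, :270]=0; dd[:,305:]=0; dd[:140]=0;dd[175:]=0
m,c,n=comp(dd,(286,160)); print("paste lid",n,c,cv2.minEnclosingCircle(np.argwhere(m)[:,::-1].astype(np.float32)),onz(T,c,125))
# mat
dm=d.copy(); dm[:,:325]=0;dm[:,380:]=0;dm[:200]=0;dm[255:]=0
m,c,n=comp(dm,(352,227)); print("mat",n,c,onz(T,c,3))
# riser
y=(abs(ht[...,0].astype(int)-17)<8)&(ht[...,1]>80)&(ht[...,2]>120)
m,c,n=comp(y,(165,198));q=cv2.minAreaRect(np.argwhere(m)[:,::-1].astype(np.float32));box=cv2.boxPoints(q);print("riser",n,c,q);P=np.array([onz(T,b,40) for b in box]);print(P.round(1),P.mean(0))
# obstacles
for nm,uv,z in [("clampL",(265,259),20),("clampR1",(320,256),20),("clampR2",(318,279),20),("boxred",(143,237),30),("tape",(174,134),48),("smalljar",(228,187),45),("bigjar",(220,147),115),("viseL",(196,243),0),("viseR",(242,243),0),("visetip",(217,231),60),("spray",(206,85),200),("spray2",(240,90),170),("toolboxL",(331,117),80),("edge",(118,290),0)]:
    print(nm,onz(T,uv,z).round(0))
cv2.imwrite("pics/masks.png",cv2.resize(np.hstack([w,d,y])[90:290].astype(np.uint8)*255,None,fx=.52,fy=.52))
print("vise jaw tri",tri(T,(216,236),S,(100+300/3,120+192/3)))
print("bigjar top tri", tri(T,(110+321/2.9,90+158/2.9),S,(100+558/3,120+160/3)))
print("vise top tri", tri(T,(110+307/2.9,90+467/2.9),S,(100+240/3,120+193/3)))
print("spray top tri", tri(T,(110+278/2.9,90+6/2.9),S,(100+677/3,120+30/3)))
E
```

```text
green [297.53211009 210.48623853] 109 [256.5        259.46551724] 116 [ 511.75596118 -149.83252936   32.2       ] [ 512.9905013  -149.57656527   32.2       ] (array([ 512.25656979, -149.94575051,   32.60248713]), np.float64(1.1098612356327802))Traceback (most recent call last):
  File "<stdin>", line 8, in <module>
  File "meas.py", line 5, in comp
    i=min(k,key=lambda i:np.hypot(*(c[i]-near)))
ValueError: min() iterable argument is empty
```

```bash
cat > m1.py <<'E'
from meas import *
T=vision.camera_info("top");S=vision.camera_info("side")
t=cv2.imread("pics/top0.png");s=cv2.imread("pics/side0.png")
ht=cv2.cvtColor(t,cv2.COLOR_BGR2HSV);hs=cv2.cvtColor(s,cv2.COLOR_BGR2HSV)
print(ht[210,282],hs[247,248],"lid",ht[160,286],"mat",ht[227,352],"pan",ht[180,270],"panshadow",ht[180,288],"riser",ht[185,170],ht[205,165])
def g(h): return (abs(h[...,0].astype(int)-65)<20)&(h[...,1]>110)&(h[...,2]>60)
def o(h): return (h[...,0]<20)&(h[...,1]>170)&(h[...,2]>120)
for nm,f,a,b,z in [("green",g,(297,211),(257,260),32.2),("orange",o,(282,210),(251,248),32.2)]:
    _,ca,na=comp(f(ht),a);_,cb,nb=comp(f(hs),b)
    print(nm,ca,na,cb,nb,onz(T,ca,z),onz(S,cb,z),tri(T,ca,S,cb))
m,ca,na=comp(g(ht),(148,196)); print("gel lid top",ca,na,onz(T,ca,168)); (c,r)=cv2.minEnclosingCircle(np.argwhere(m)[:,::-1].astype(np.float32)); print(c,r)
m,cb,nb=comp(g(hs),(214,140)); print("gel lid side",cb,nb,onz(S,cb,159),tri(T,ca,S,cb))
# pan
w=(ht[...,1]<40)&(ht[...,2]>150)
m,c,n=comp(w,(280,165)); q=cv2.minAreaRect(np.argwhere(m)[:,::-1].astype(np.float32))
box=cv2.boxPoints(q); print("pan",n,q); P=np.array([onz(T,b,40) for b in box]);print(P.round(1),P.mean(0))
# dark lid
d=ht[...,2]<62
dd=d.copy(); dd[:, :270]=0; dd[:,305:]=0; dd[:140]=0;dd[175:]=0
m,c,n=comp(dd,(286,160)); print("paste lid",n,c,cv2.minEnclosingCircle(np.argwhere(m)[:,::-1].astype(np.float32)),onz(T,c,125))
# mat
dm=d.copy(); dm[:,:325]=0;dm[:,380:]=0;dm[:200]=0;dm[255:]=0
m,c,n=comp(dm,(352,227)); print("mat",n,c,onz(T,c,3))
# riser
y=(abs(ht[...,0].astype(int)-17)<8)&(ht[...,1]>80)&(ht[...,2]>120)
m,c,n=comp(y,(165,198));q=cv2.minAreaRect(np.argwhere(m)[:,::-1].astype(np.float32));box=cv2.boxPoints(q);print("riser",n,c,q);P=np.array([onz(T,b,40) for b in box]);print(P.round(1),P.mean(0))
# obstacles
for nm,uv,z in [("clampL",(265,259),20),("clampR1",(320,256),20),("clampR2",(318,279),20),("boxred",(143,237),30),("tape",(174,134),48),("smalljar",(228,187),45),("bigjar",(220,147),115),("viseL",(196,243),0),("viseR",(242,243),0),("visetip",(217,231),60),("spray",(206,85),200),("spray2",(240,90),170),("toolboxL",(331,117),80),("edge",(118,290),0)]:
    print(nm,onz(T,uv,z).round(0))
print("vise jaw tri",tri(T,(216,236),S,(100+300/3,120+192/3)))
print("bigjar top tri", tri(T,(110+321/2.9,90+158/2.9),S,(100+558/3,120+160/3)))
print("vise top tri", tri(T,(110+307/2.9,90+467/2.9),S,(100+240/3,120+193/3)))
print("spray top tri", tri(T,(110+278/2.9,90+6/2.9),S,(100+677/3,120+30/3)))
print("paste lid tri", tri(T,(110+511/2.9,90+200/2.9),S,(100+615/3,120+267/3)))
E
python3 m1.py
```

```text
[ 21  28 222] [ 17 237 237] lid [20 35 65] mat [25 36 42] pan [ 21  15 228] panshadow [ 20  20 155] riser [ 15 136 208] [ 15 131 136]
green [297.53211009 210.48623853] 109 [256.5        259.46551724] 116 [ 511.75596118 -149.83252936   32.2       ] [ 512.9905013  -149.57656527   32.2       ] (array([ 512.25656979, -149.94575051,   32.60248713]), np.float64(1.1098612356327802))
orange [282.09734513 208.94690265] 113 [250.98198198 247.84684685] 111 [ 515.38788957 -102.52233893   32.2       ] [ 516.01449992 -102.99515343   32.2       ] (array([ 515.76217365, -102.64147623,   31.94522726]), np.float64(0.7263746912323148))
gel lid top [147.09883721 195.31976744] 172 [531.9180314  277.57940598 168.        ]
(147.36538696289062, 195.48077392578125) 7.784406661987305
gel lid side [213.54545455 139.68686869] 99 [535.99666384 286.811015   159.        ] (array([533.16232409, 278.68942563, 162.72267132]), np.float64(1.3112085164311444))
pan 2016 ((282.1434326171875, 167.42213439941406), (51.24323272705078, 47.89341354370117), 5.19442892074585)
[[ 573.9  -16.7   40. ]
 [ 723.   -26.7   40. ]
 [ 71
[... 693 characters left out ...]
577.  64.  45.]
bigjar [684.  87. 115.]
viseL [407. 160.   0.]
viseR [410.  18.   0.]
visetip [443.  92.  60.]
spray [838. 125. 200.]
spray2 [838.  32. 170.]
toolboxL [ 794. -244.   80.]
edge [259. 391.   0.]
vise jaw tri (array([433.22763656,  87.49299214, 128.20345797]), np.float64(13.868111812588378))
bigjar top tri (array([691.68622099,  85.11892518, 115.49467073]), np.float64(0.10077007941681851))
vise top tri (array([385.80827696,  87.13383017, 137.02518951]), np.float64(2.072745308916799))
spray top tri (array([819.83155256, 119.94065832, 215.52809265]), np.float64(16.062831405388323))
paste lid tri (array([ 654.90036875, -106.49023491,  118.67563036]), np.float64(3.7739222173506364))
```

```bash
cat > go.py <<'E'
import sys
from h import *
from scipy.spatial.transform import Rotation as R
o=bot.get_obs(); M=R.from_euler("xyz",o["tcp_rot"]).as_matrix()
tgt=np.array([float(a) for a in sys.argv[1:4]])
print("t",o["time"],"pos",o["tool_pos"].round(1),"rot",o["tcp_rot"].round(3),"q",o["joint_positions"].round(2),"F",o["contact_force"].round(1),"w",round(o["grip_width"],1))
print("shift cm",(M.T@(tgt-o["tool_pos"])/10).round(2))
E
python3 go.py 532 279 242; python3 -c "
from meas import *
T=vision.camera_info('top');S=vision.camera_info('side')
print(proj(T,[[654,-106,125]]),proj(S,[[654,-106,125]]))
print('camT',ray(T,(0,0))[0],'camS',ray(S,(0,0))[0])
for m in [(533,279),(530,281)]: print(m,proj(T,[[*m,170]]),proj(S,[[*m,170],[*m,147],[*m,40]]))"
```

```text
t 0.15 pos [120.  510.8 240.2] rot [-1.572  0.    -0.231] q [ 1.19  0.34  1.52  0.    1.28 -0.15] F [-0.1 -0.8  0.6] w 91.9
shift cm [ 45.41  -0.17 -13.14]
[[286.46787221 158.21381831]] [[304.01064292 206.95329605]]
camT [ 396.91303185   -2.88527866 1348.49510418] camS [ 224.09939362 -887.40949234  692.49705513]
(533, 279) [[146.42777631 194.82634728]] [[213.15523745 137.47473479]
 [213.46039795 144.38784434]
 [214.82269231 174.98404533]]
(530, 281) [[145.63437355 195.90062504]] [[212.02666164 137.35881287]
 [212.34179139 144.26919996]
 [213.74855014 174.85430515]]
```

>>> apply_moves([
  [[6,0,-1.5],0,9.18],
  [[12,0,-3.5],0,9.18],
  [[18,0,-5],0,9.18],
  [[24,0,-7],0,9.18],
  [[29,0,-8],0,9.18],
])

```text
time: 0.78
tool_pos: [385.6, 365.0, 240.1]
tcp_rot: [-1.572, 0.0, -0.232]
contact_force: [0.4, 1.2, -0.7]
grip_width: 92.0
```

```bash
python3 go.py 534 280 242
```

```text
t 0.775 pos [385.6 365.  240.1] rot [-1.572  0.    -0.232] q [ 0.61  0.35  1.51 -0.    1.28 -0.72] F [ 0.4  1.2 -0.7] w 92.0
shift cm [16.39 -0.18 -4.86]
```

>>> apply_moves([
  [[6,-0.2,-2],0,9.18],
  [[12,-0.2,-4],0,9.18],
  [[16.4,-0.2,-4.9],0,9.18],
  [[16.4,-0.2,-4.9],0,9.18],
])

```text
time: 1.27
tool_pos: [536.5, 277.3, 241.0]
tcp_rot: [-1.573, 0.001, -0.236]
contact_force: [0.3, 0.6, 0.4]
grip_width: 92.1
```

```bash
python3 go.py 534 280 127
python3 - <<'E'
from h import *
im=vision.capture("wrist"); cv2.imwrite("pics/w1.png",im[:,:,::-1])
print(proj(vision.camera_info("wrist"),[[534,280,170]]))
E
```

```text
t 1.275 pos [536.5 277.3 241. ] rot [-1.573e+00  1.000e-03 -2.360e-01] q [ 0.35  0.49  1.29 -0.    1.36 -0.98] F [0.3 0.6 0.4] w 92.1
shift cm [-0.3  11.4   0.23]
[[259.49051128 213.34773294]]
```

View pics/w1.png

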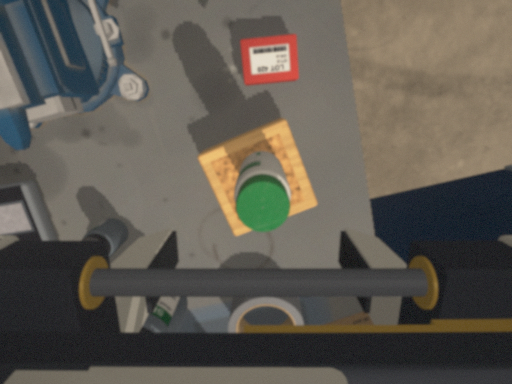

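The wrist picture shows the lid's disc centred near (263,203), against a predicted (259,213). The riser top and red box are also in view. I'll refine from this.

Run:
```python
from meas import *
W=vision.camera_info("wrist"); t=cv2.imread("pics/w1.png"); h=cv2.cvtColor(t,cv2.COLOR_BGR2HSV)
m,c,n=comp((abs(h[...,0].astype(int)-65)<20)&(h[...,1]>110)&(h[...,2]>60),(263,203))
cc=cv2.minEnclosingCircle(np.argwhere(m)[:,::-1].astype(np.float32)); print(c,n,cc,onz(W,c,168),onz(W,cc[0],170))
c0=ray(W,(0,0))[0]; print(c0,"diam",2*cc[1]/305*(c0[2]-170))
y=(abs(h[...,0].astype(int)-17)<8)&(h[...,1]>80)&(h[...,2]>110)
m,c,n=comp(y,(225,170));print(n)
for uv in [(199,157),(286,121),(316,204),(236,234)]: print(onz(W,uv,40))
```

```text
[262.49272551 204.75945684] 2062 ((262.5546569824219, 203.92677307128906), 26.492528915405273) [528.58312418 283.61400291 168.        ] [527.3207643  283.93775085 170.        ]
[458.82013364 297.71030548 385.74571191] diam 37.47966892501303
5424
[497.06838315 218.17124352  40.        ]
[481.22767602 322.84555648  40.        ]
[583.51023695 337.4175912   40.        ]
[598.69293666 235.08302775  40.        ]
```

```bash
python3 go.py 534 280 127
python3 - <<'E'
from meas import *
W=vision.camera_info("wrist"); im=vision.capture("wrist"); t=im[:,:,::-1].copy();cv2.imwrite("pics/w2.png",t); h=cv2.cvtColor(t,cv2.COLOR_BGR2HSV)
m,c,n=comp((abs(h[...,0].astype(int)-65)<20)&(h[...,1]>110)&(h[...,2]>60),(263,203))
cc=cv2.minEnclosingCircle(np.argwhere(m)[:,::-1].astype(np.float32)); print(c,n,cc,onz(W,c,168),onz(W,cc[0],170))
y=(abs(h[...,0].astype(int)-17)<8)&(h[...,1]>80)&(h[...,2]>110)
m,c,n=comp(y,(225,170));hull=cv2.convexHull(np.argwhere(m)[:,::-1].astype(np.float32));ap=cv2.approxPolyDP(hull,6,True)[:,0];print(n,ap)
P=np.array([onz(W,u,40) for u in ap]);print(P,P.mean(0))
E
```

```text
t 1.325 pos [534.7 278.5 241.1] rot [-1.573  0.002 -0.234] q [ 0.35  0.49  1.29 -0.    1.36 -0.98] F [-0.3  0.9 -1.1] w 91.9
shift cm [-0.08 11.41  0.15]
[261.3957115  207.74074074] 2052 ((261.6195983886719, 206.57205200195312), 26.674768447875977) [530.68417217 282.26956089 168.        ] [529.17082788 282.78535614 170.        ]
5380 [[316. 206.]
 [234. 237.]
 [197. 158.]
 [284. 121.]]
[[585.9755959  336.96127211  40.        ]
 [601.98290442 231.67647357  40.        ]
 [497.63342082 215.62249651  40.        ]
 [480.71313645 320.70354565  40.        ]] [541.5762644  276.24094696  40.        ]
```

>>> apply_moves([
  [[-0.4,4,0.3],0,9.18],
  [[-0.4,8,0.3],0,9.18],
  [[-0.4,10.5,0.3],0,9.18],
  [[-0.4,11.4,0.3],0,9.18],
  [[-0.4,11.4,0.3],0,9.18],
])

```text
time: 2.0
tool_pos: [529.7, 283.7, 127.7]
tcp_rot: [-1.573, 0.002, -0.232]
contact_force: [0.1, -0.4, -0.3]
grip_width: 91.7
```

```bash
python3 go.py 531 281 127;  python3 - <<'E'
from meas import *
im=vision.capture("wrist"); cv2.imwrite("pics/w3.png",im[:,:,::-1])
im=vision.capture("side"); cv2.imwrite("pics/s3.png",cv2.resize(im[100:220,120:300,::-1],None,fx=4,fy=4))
E
```

```text
t 2.0 pos [529.7 283.7 127.7] rot [-1.573  0.002 -0.232] q [ 0.36  0.58  1.46 -0.    1.1  -0.97] F [ 0.1 -0.4 -0.3] w 91.7
shift cm [ 0.19  0.07 -0.23]
```

View pics/w3.png

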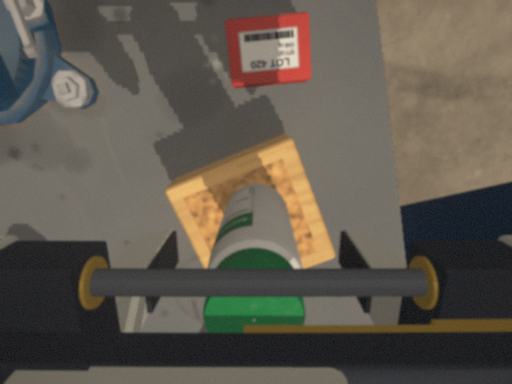

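View pics/s3.png

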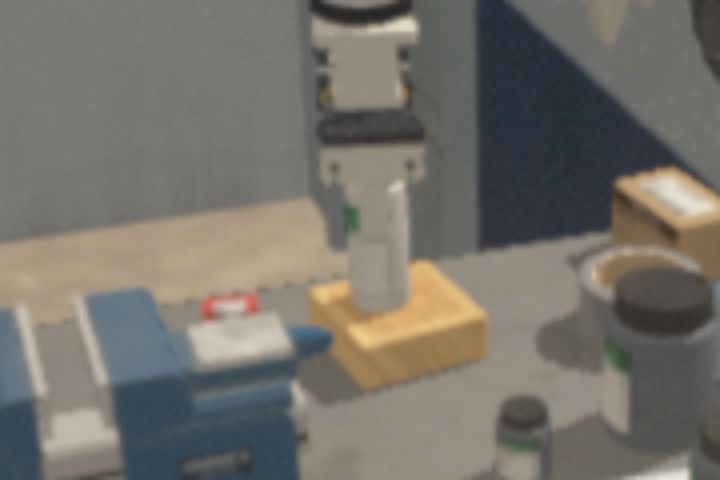

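The wrist view shows the lid between the pads, and the side view shows the finger level with the jar's upper body. Gripping now. This jar goes to the mat first.

>>> apply_moves([
  [[0.1,0,-0.2],0,9.18],
  [[0.1,0,-0.2],0,5.5],
  [[0.1,0,-0.2],0,3],
  [[0.1,0,-0.2],0,3],
  [[0.1,0,-0.2],0,3],
])

```text
time: 2.72
tool_pos: [531.1, 281.4, 128.8]
tcp_rot: [-1.572, 0.0, -0.232]
contact_force: [-0.0, -0.3, 0.5]
grip_width: 56.0
```

```bash
python3 go.py 531 281 250
```

```text
t 2.725 pos [531.1 281.4 128.8] rot [-1.572  0.    -0.232] q [ 0.36  0.58  1.46 -0.    1.1  -0.98] F [-0.  -0.3  0.5] w 56.0
shift cm [ -0.   -12.12  -0.05]
```

>>> apply_moves([
  [[0,0,0],0,3],
  [[0,0,0],0,3],
  [[0,0,0],0,3],
])

```text
time: 3.1
tool_pos: [531.1, 281.5, 128.7]
tcp_rot: [-1.572, 0.0, -0.232]
contact_force: [-0.2, -0.5, -1.0]
grip_width: 47.1
```

Gripped at 47 mm. Lifting.

>>> apply_moves([
  [[0,-2,0],0,3],
  [[0,-6,0],0,3],
  [[0,-11,0],0,3],
  [[0,-13.5,0],0,3],
  [[0,-13.5,0],0,3],
])

```text
time: 3.72
tool_pos: [531.8, 281.8, 265.4]
tcp_rot: [-1.569, -0.003, -0.232]
contact_force: [-0.6, 0.5, -2.6]
grip_width: 47.1
```

```bash
python3 go.py 465 -322 262
```

```text
t 3.725 pos [531.8 281.8 265.4] rot [-1.569 -0.003 -0.232] q [ 0.36  0.47  1.26 -0.    1.41 -0.98] F [-0.6  0.5 -2.6] w 47.1
shift cm [  7.39   0.28 -60.3 ]
```

>>> apply_moves([
  [[0.3,0,-3],0,3],
  [[1,0,-8],0,3],
  [[1.6,0,-13],0,3],
  [[2.2,0,-18],0,3],
  [[2.8,0,-23],0,3],
])

```text
time: 4.35
tool_pos: [504.8, 50.0, 263.0]
tcp_rot: [-1.57, 0.001, -0.232]
contact_force: [0.7, -0.6, -2.7]
grip_width: 46.9
```

>>> apply_moves([
  [[0.6,0,-5],0,3],
  [[1.2,0,-10],0,3],
  [[1.8,0,-15],0,3],
  [[2.4,0,-20],0,3],
  [[3,0,-25],0,3],
])

```text
time: 4.97
tool_pos: [475.4, -201.3, 260.7]
tcp_rot: [-1.569, 0.004, -0.232]
contact_force: [1.3, -0.3, -2.0]
grip_width: 46.9
```

```bash
python3 go.py 465 -322 262
```

```text
t 4.975 pos [ 475.4 -201.3  260.7] rot [-1.569  0.004 -0.232] q [-0.55  0.31  1.51  0.    1.32 -1.89] F [ 1.3 -0.3 -2. ] w 46.9
shift cm [  1.77  -0.16 -11.98]
```

>>> apply_moves([
  [[0.8,0,-5],0,3],
  [[1.4,0,-9],0,3],
  [[1.8,0,-12],0,3],
  [[1.8,3,-12],0,3],
  [[1.8,7,-12],0,3],
])

```text
time: 5.6
tool_pos: [464.3, -322.2, 188.0]
tcp_rot: [-1.568, 0.005, -0.233]
contact_force: [0.3, 0.3, -2.4]
grip_width: 46.9
```

```bash
python3 go.py 465 -322 93.5
python3 - <<'E'
from h import *
im=vision.capture("side"); cv2.imwrite("pics/s4.png",cv2.resize(im[180:384,160:400,::-1],None,fx=2.8,fy=2.8))
E
```

```text
t 5.6 pos [ 464.3 -322.2  188. ] rot [-1.568  0.005 -0.233] q [-0.74  0.46  1.49 -0.    1.2  -2.08] F [ 0.3  0.3 -2.4] w 46.9
shift cm [0.11 9.45 0.02]
```

View pics/s4.png

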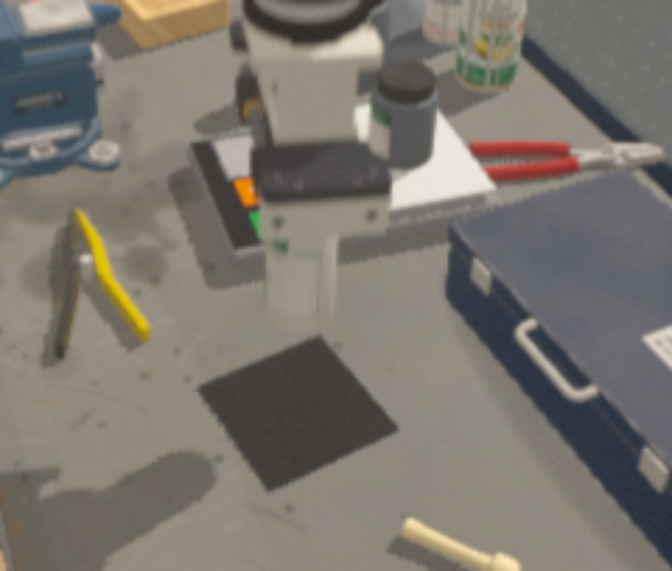

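The jar hangs upright, but the near finger sits at the jar's right edge. I'll check how far off centre the grip is.

Run:
```python
from h import *
S=vision.camera_info("side");T=vision.camera_info("top");o=bot.get_obs();p=o["tool_pos"]
g=p+[0,0,5]; zt=np.array([.231,.973,0]); xt=np.array([.973,-.231,0])
q=np.r_[proj(S,[g,g-zt*43-[0,0,19],g+[0,0,-92]])];print(((q-[160,180])*2.8).round(0), q.round(1))
for d in (0,-5,-10,-15): print(d,((proj(S,[g+xt*d+[0,0,-80]])-[160,180])*2.8).round(0))
im=vision.capture("side")
cv2.imwrite("pics/s5.png",cv2.resize(im[225:305,235:300,::-1],None,fx=8,fy=7,interpolation=cv2.INTER_CUBIC))
```

```text
[[292. 215.]
 [301. 280.]
 [289. 316.]] [[264.4 256.6]
 [267.6 280.1]
 [263.4 292.9]]
0 [[290. 304.]]
-5 [[283. 304.]]
-10 [[276. 305.]]
-15 [[268. 305.]]
```

View pics/s5.png

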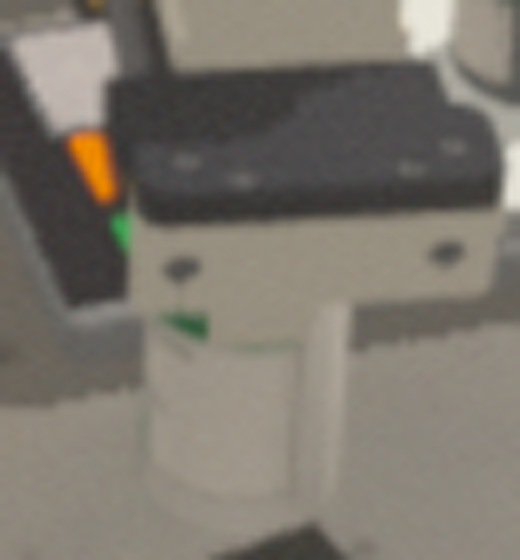

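The strip on the right is the jar's own lit side. The jar's outline runs from px 253.5 to 279, so it's within 4 mm of the pad centre, which is fine. Lowering it onto the mat.

>>> apply_moves([
  [[0,3,0],0,3],
  [[0,6,0],0,3],
  [[0,8.5,0],0,3],
  [[0,9.4,0],0,3],
  [[0,9.4,0],0,3],
])

```text
time: 6.32
tool_pos: [461.5, -318.9, 91.7]
tcp_rot: [-1.563, 0.014, -0.232]
contact_force: [-1.2, 2.0, 3.6]
grip_width: 47.0
```

```bash
python3 go.py 465 -322 92
```

```text
t 6.325 pos [ 461.5 -318.9   91.7] rot [-1.563  0.014 -0.232] q [-0.74  0.57  1.6  -0.    0.99 -2.08] F [-1.2  2.   3.6] w 47.0
shift cm [ 0.42 -0.04 -0.22]
```

>>> apply_moves([
  [[0,0,0],0,3],
  [[0,0,0],0,9.18],
  [[0,0,0],0,9.18],
  [[0,0,0],0,9.18],
  [[0,0,0],0,9.18],
])

```text
time: 6.95
tool_pos: [461.5, -318.9, 91.7]
tcp_rot: [-1.563, 0.014, -0.232]
contact_force: [0.4, 0.2, 0.1]
grip_width: 82.6
```

>>> apply_moves([
  [[0,0,0],0,9.18],
  [[0,-3,0],0,9.18],
  [[0,-8,0],0,9.18],
  [[0,-12,0],0,9.18],
  [[0,-12,0],0,9.18],
])

```text
time: 7.58
tool_pos: [464.2, -321.2, 215.2]
tcp_rot: [-1.567, 0.007, -0.232]
contact_force: [-1.5, -0.1, 0.5]
grip_width: 92.1
```

```bash
python3 go.py 650 -108 215
python3 - <<'E'
from h import *
im=vision.capture("top"); cv2.imwrite("pics/t6.png",cv2.resize(im[130:280,240:400,::-1],None,fx=4,fy=4,interpolation=cv2.INTER_CUBIC)); cv2.imwrite("pics/t6f.png",im[:,:,::-1])
im=vision.capture("side"); cv2.imwrite("pics/s6.png",cv2.resize(im[180:384,160:400,::-1],None,fx=2.8,fy=2.8)); cv2.imwrite("pics/s6f.png",im[:,:,::-1])
E
```

```text
t 7.575 pos [ 464.2 -321.2  215.2] rot [-1.567  0.007 -0.232] q [-0.74  0.44  1.45 -0.    1.26 -2.08] F [-1.5 -0.1  0.5] w 92.1
shift cm [1.318e+01 2.000e-02 2.503e+01]
```

View pics/t6.png

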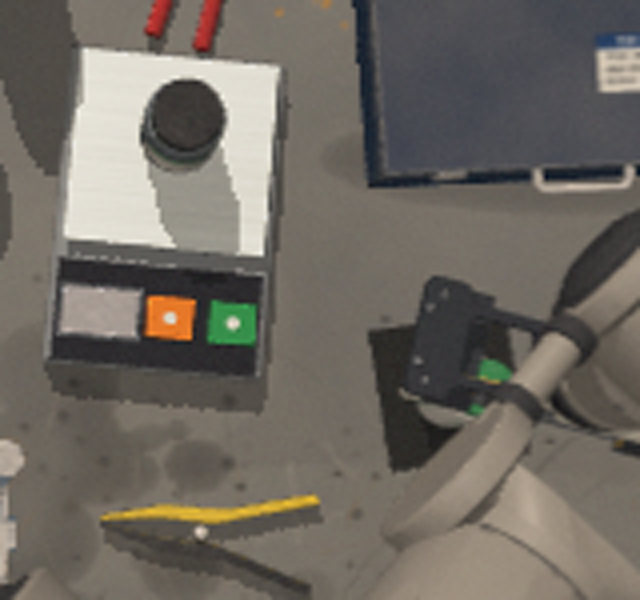

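View pics/s6.png

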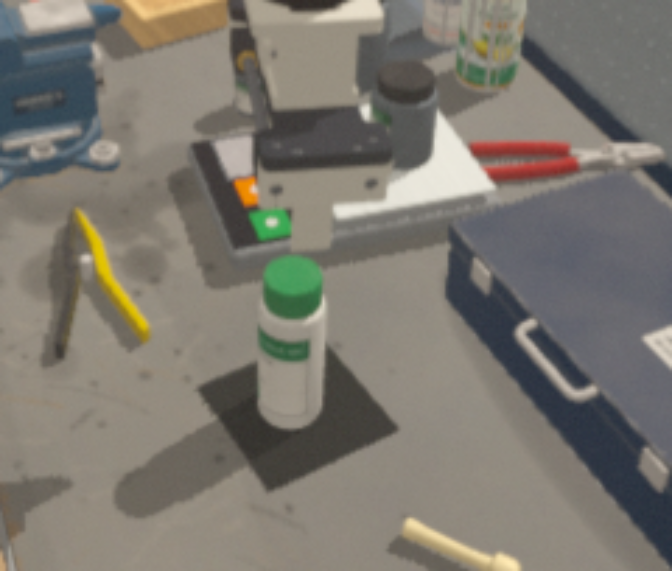

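The gel jar stands upright on the mat. The paste lid's top disc is at crop (187,115) in the top view and (406,77) in the side view.

```bash
python3 - <<'E'
from h import *
T=vision.camera_info('top');S=vision.camera_info('side')
a=(240+187/4,130+114/4);b=(160+406/2.8,180+77/2.8)
print(tri(T,a,S,b),onz(T,a,125),onz(S,b,125))
# gel on mat: foot ellipse and lid in side
print("gel", onz(S,(160+293/2.8,180+273/2.8),133))
E
python3 go.py 652 -107 230
```

```text
(array([ 654.68095414, -107.40030057,  123.81881947]), np.float64(2.61186390344621)) [ 653.18162951 -106.82536207  125.        ] [ 655.19396183 -109.07568242  125.        ]
gel [ 464.47699667 -317.97001507  133.        ]
t 7.675 pos [ 462.7 -319.9  211.4] rot [-1.563  0.014 -0.232] q [-0.74  0.44  1.45 -0.    1.26 -2.08] F [ 0.7  0.7 -0.3] w 91.5
shift cm [13.49 -1.86 25.1 ]
```

>>> apply_moves([
  [[3,-1,5],0,9.18],
  [[6,-1,11],0,9.18],
  [[9,-1,17],0,9.18],
  [[12,-1,22.5],0,9.18],
  [[13.7,-1,25.1],0,9.18],
])

```text
time: 8.3
tool_pos: [654.5, -104.4, 218.8]
tcp_rot: [-1.563, 0.018, -0.23]
contact_force: [0.2, 0.2, 0.5]
grip_width: 91.7
```

>>> apply_moves([
  [[0,0,0],0,9.18],
  [[0,0,0],0,9.18],
])

```text
time: 8.55
tool_pos: [653.5, -104.5, 216.8]
tcp_rot: [-1.563, 0.021, -0.23]
contact_force: [1.1, 0.2, 0.4]
grip_width: 91.7
```

```bash
python3 go.py 654 -108 85
python3 - <<'E'
from h import *
W=vision.camera_info("wrist"); im=vision.capture("wrist"); cv2.imwrite("pics/w7.png",im[:,:,::-1])
print(proj(W,[[654,-108,125]]))
E
```

```text
t 8.55 pos [ 653.5 -104.5  216.8] rot [-1.563  0.021 -0.23 ] q [-0.28  0.63  1.11  0.01  1.42 -1.62] F [1.1 0.2 0.4] w 91.7
shift cm [ 0.41 13.17 -0.43]
[[252.70362969 209.56504399]]
```

View pics/w7.png

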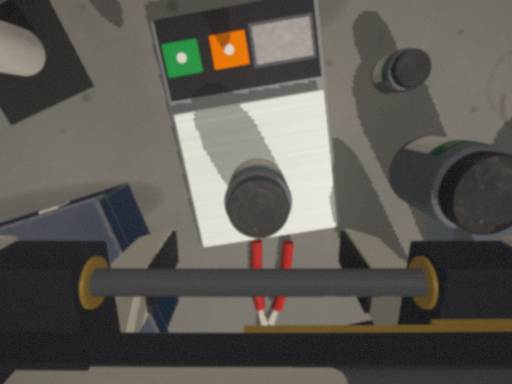

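The wrist view shows the paste lid at (258,205), the keys at (182,58) and (229,49), and the big look-alike well clear at (475,190). Descending.

>>> apply_moves([
  [[0.2,4,-0.3],0,9.18],
  [[0.2,8,-0.3],0,9.18],
  [[0.2,11.5,-0.3],0,9.18],
  [[0.2,13,-0.3],0,9.18],
  [[0.2,13,-0.3],0,9.18],
])

```text
time: 9.22
tool_pos: [651.8, -107.8, 87.1]
tcp_rot: [-1.563, 0.022, -0.232]
contact_force: [1.6, 0.8, -0.1]
grip_width: 91.8
```

>>> apply_moves([
  [[0,0,0],0,9.18],
  [[0,0,0],0,7],
  [[0,0,0],0,4.5],
  [[0,0,0],0,4.5],
  [[0,0,0],0,4.5],
])

```text
time: 9.85
tool_pos: [652.1, -107.1, 87.5]
tcp_rot: [-1.562, 0.021, -0.232]
contact_force: [-0.6, 1.8, 1.3]
grip_width: 58.6
```

>>> apply_moves([
  [[0,0,0],0,4.5],
  [[0,0,0],0,4.5],
  [[0,0,0],0,4.5],
])

```text
time: 10.22
tool_pos: [652.1, -107.1, 87.5]
tcp_rot: [-1.562, 0.021, -0.232]
contact_force: [-0.0, 0.9, 0.8]
grip_width: 58.1
```

```bash
python3 go.py 543 274 90
python3 - <<'E'
from h import *
S=vision.camera_info('side')
im=vision.capture("side"); cv2.imwrite("pics/s8.png",cv2.resize(im[170:290,220:360,::-1],None,fx=5,fy=5,interpolation=cv2.INTER_CUBIC))
E
```

```text
t 10.225 pos [ 652.1 -107.1   87.5] rot [-1.562  0.021 -0.232] q [-0.28  0.74  1.28  0.01  1.15 -1.62] F [-0.   0.9  0.8] w 58.1
shift cm [-19.39   0.46  34.58]
```

View pics/s8.png

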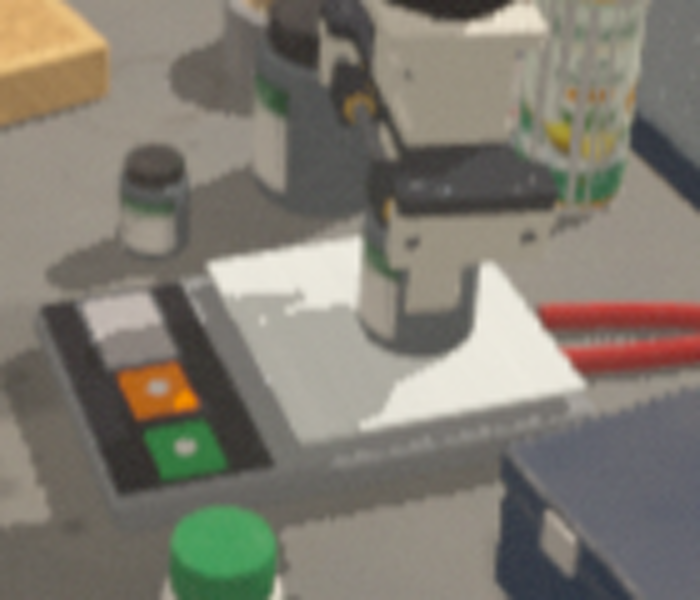

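The finger is centred on the paste jar and the grip reads 58 mm. Lifting.

>>> apply_moves([
  [[0,-2,0],0,4.5],
  [[0,-6,0],0,4.5],
  [[0,-11,0],0,4.5],
  [[0,-14,0],0,4.5],
  [[0,-14,0],0,4.5],
])

```text
time: 10.9
tool_pos: [655.6, -109.5, 229.5]
tcp_rot: [-1.563, 0.017, -0.232]
contact_force: [0.6, 0.1, -3.5]
grip_width: 58.4
```

```bash
python3 go.py 543 274 225
```

```text
t 10.9 pos [ 655.6 -109.5  229.5] rot [-1.563  0.017 -0.232] q [-0.28  0.62  1.09  0.01  1.45 -1.62] F [ 0.6  0.1 -3.5] w 58.4
shift cm [-19.77   1.06  34.72]
```

>>> apply_moves([
  [[-2.5,0,4.5],0,4.5],
  [[-5.5,0,9.5],0,4.5],
  [[-8.5,0,14.5],0,4.5],
  [[-11,0,19.5],0,4.5],
  [[-14,0,24.5],0,4.5],
])

```text
time: 11.52
tool_pos: [574.2, 162.4, 230.9]
tcp_rot: [-1.565, 0.021, -0.233]
contact_force: [1.3, 0.2, -3.1]
grip_width: 58.4
```

```bash
python3 go.py 543 274 225
```

```text
t 11.525 pos [574.2 162.4 230.9] rot [-1.565  0.021 -0.233] q [ 0.14  0.49  1.32  0.01  1.35 -1.2 ] F [ 1.3  0.2 -3.1] w 58.4
shift cm [-5.59  0.77 10.14]
```

>>> apply_moves([
  [[-3,0.5,5],0,4.5],
  [[-5,0.7,9.2],0,4.5],
  [[-5.6,0.7,10.1],0,4.5],
  [[-5.6,3,10.1],0,4.5],
  [[-5.6,6.5,10.1],0,4.5],
])

```text
time: 12.15
tool_pos: [541.9, 273.5, 166.2]
tcp_rot: [-1.565, 0.02, -0.233]
contact_force: [0.7, -0.3, -3.3]
grip_width: 58.6
```

>>> apply_moves([
  [[0,2,0],0,4.5],
  [[0,2,0],0,4.5],
])

```text
time: 12.4
tool_pos: [539.9, 272.1, 142.8]
tcp_rot: [-1.569, 0.026, -0.234]
contact_force: [0.3, -0.8, -2.9]
grip_width: 58.4
```

```bash
python3 go.py 543 274 88
python3 - <<'E'
from h import *
im=vision.capture("wrist"); cv2.imwrite("pics/w9.png",im[:,:,::-1])
im=vision.capture("side"); cv2.imwrite("pics/s9.png",cv2.resize(im[100:220,120:300,::-1],None,fx=4,fy=4))
E
```

```text
t 12.4 pos [539.9 272.1 142.8] rot [-1.569  0.026 -0.234] q [ 0.33  0.58  1.41  0.02  1.17 -1.01] F [ 0.3 -0.8 -2.9] w 58.4
shift cm [0.4  5.47 0.25]
```

View pics/s9.png

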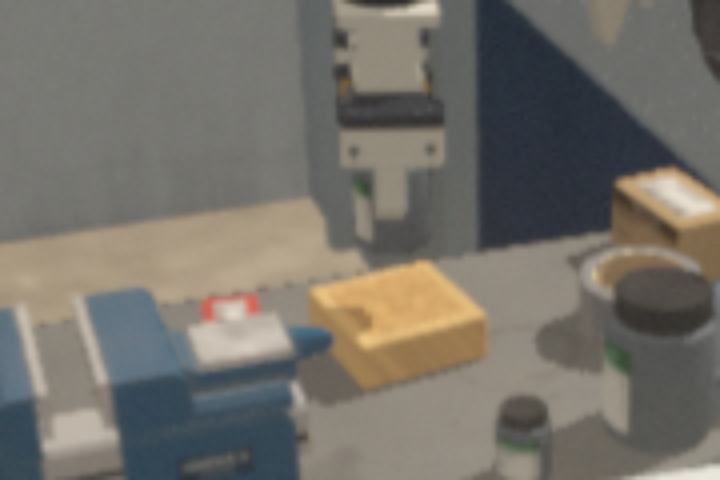

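View pics/w9.png

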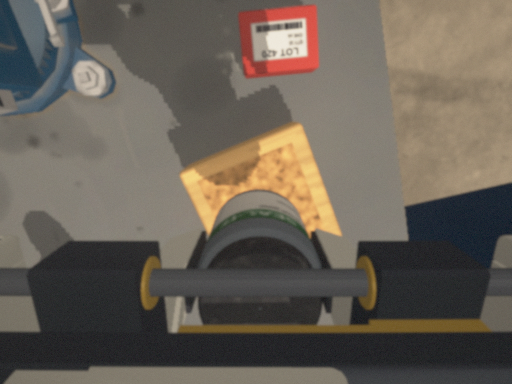

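>>> apply_moves([
  [[0.4,2.5,0.2],0,4.5],
  [[0.4,4.5,0.2],0,4.5],
  [[0.4,5.2,0.2],0,4.5],
  [[0.4,5.2,0.2],0,4.5],
])

```text
time: 13.0
tool_pos: [545.4, 274.5, 94.5]
tcp_rot: [-1.565, 0.02, -0.234]
contact_force: [0.4, 0.6, -2.1]
grip_width: 58.0
```

```bash
python3 go.py 543 274 87.5
```

```text
t 13.0 pos [545.4 274.5  94.5] rot [-1.565  0.02  -0.234] q [ 0.33  0.64  1.45  0.02  1.06 -1.01] F [ 0.4  0.6 -2.1] w 58.0
shift cm [-0.21  0.7  -0.11]
```

>>> apply_moves([
  [[-0.2,0.3,0],0,4.5],
  [[-0.2,0.5,0],0,4.5],
  [[-0.2,0.6,0],0,4.5],
])

```text
time: 13.38
tool_pos: [543.4, 275.1, 88.8]
tcp_rot: [-1.565, 0.02, -0.234]
contact_force: [-0.2, 0.0, -2.8]
grip_width: 58.1
```

```bash
python3 go.py 543 274 87.5
```

```text
t 13.375 pos [543.4 275.1  88.8] rot [-1.565  0.02  -0.234] q [ 0.34  0.65  1.46  0.02  1.05 -1.01] F [-0.2  0.  -2.8] w 58.1
shift cm [-0.01  0.13 -0.12]
```

>>> apply_moves([
  [[0,0.1,0],0,4.5],
  [[0,0.2,0],0,4.5],
  [[0,0.2,0],0,4.5],
])

```text
time: 13.75
tool_pos: [543.6, 275.2, 87.6]
tcp_rot: [-1.565, 0.019, -0.234]
contact_force: [-2.6, -1.3, 4.8]
grip_width: 58.5
```

Contact made at +4.8 N. Releasing.

>>> apply_moves([
  [[0,0,0],0,9.18],
  [[0,0,0],0,9.18],
  [[0,0,0],0,9.18],
  [[0,0,0],0,9.18],
  [[0,0,0],0,9.18],
])

```text
time: 14.38
tool_pos: [543.6, 275.2, 87.5]
tcp_rot: [-1.565, 0.019, -0.234]
contact_force: [-0.5, -0.0, -0.2]
grip_width: 91.6
```

>>> apply_moves([
  [[0,-3,0],0,9.18],
  [[0,-8,0],0,9.18],
  [[0,-13,0],0,9.18],
  [[0,-15,0],0,9.18],
  [[0,-15,0],0,9.18],
])

```text
time: 15.0
tool_pos: [546.9, 273.9, 239.2]
tcp_rot: [-1.563, 0.016, -0.234]
contact_force: [-0.6, -0.5, -0.5]
grip_width: 91.6
```

```bash
python3 go.py 464 -319 235
python3 - <<'E'
from h import *
im=vision.capture("side"); cv2.imwrite("pics/s10.png",cv2.resize(im[100:384,120:420,::-1],None,fx=2.1,fy=2.1)); cv2.imwrite("pics/s10f.png",im[:,:,::-1])
im=vision.capture("top"); cv2.imwrite("pics/t10f.png",im[:,:,::-1]);cv2.imwrite("pics/t10.png",cv2.resize(im[90:290,110:380,::-1],None,fx=2.9,fy=2.9,interpolation=cv2.INTER_CUBIC))
E
```

```text
t 15.0 pos [546.9 273.9 239.2] rot [-1.563  0.016 -0.234] q [ 0.33  0.51  1.26  0.02  1.38 -1.01] F [-0.6 -0.5 -0.5] w 91.6
shift cm [  5.67  -0.14 -59.6 ]
```

View pics/s10.png

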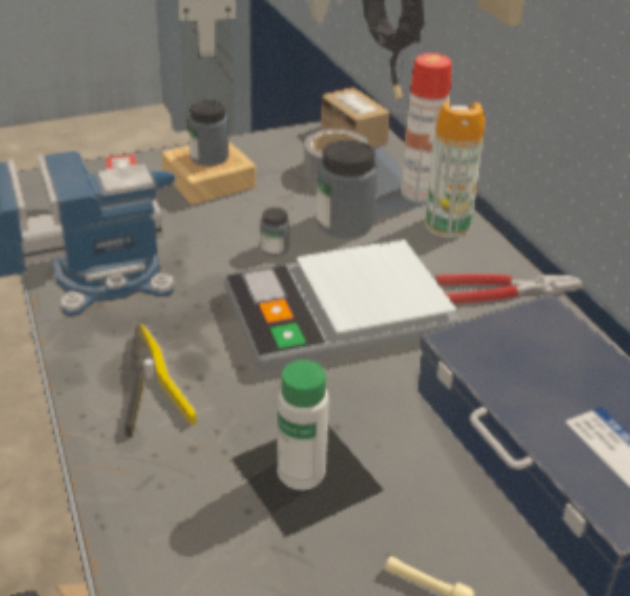

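View pics/t10.png

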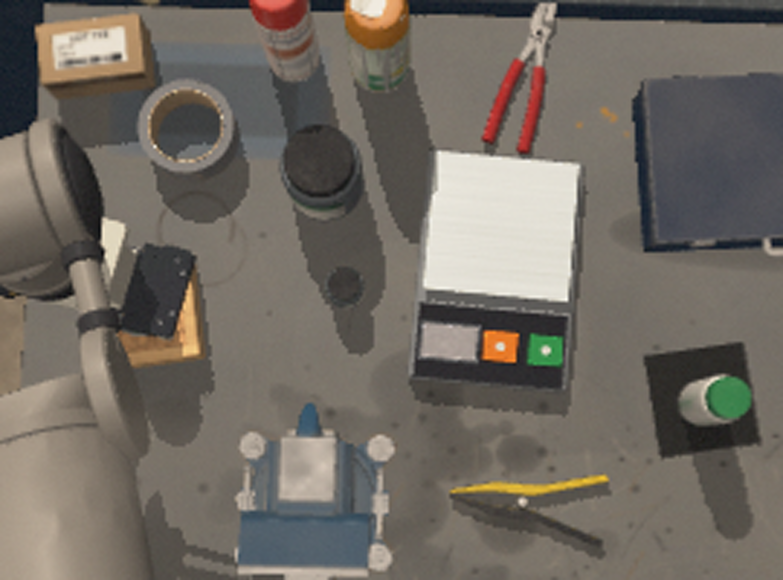

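Both views are clear: the paste jar stands on the riser, the pan is empty and the gel jar is on the mat. I'll measure the pan and gel jar again.

Run:
```python
from meas import *
T=vision.camera_info("top");S=vision.camera_info("side")
t=cv2.imread("pics/t10f.png");s=cv2.imread("pics/s10f.png")
ht=cv2.cvtColor(t,cv2.COLOR_BGR2HSV);hs=cv2.cvtColor(s,cv2.COLOR_BGR2HSV)
def g(h): return (abs(h[...,0].astype(int)-65)<20)&(h[...,1]>110)&(h[...,2]>60)
_,a,na=comp(g(ht),(361,227)); _,b,nb=comp(g(hs),(265,283)); print(a,na,b,nb,tri(T,a,S,b),onz(T,a,131))
# foot of jar in side -> at z=3
print("foot", onz(S,(120+302/2.1,100+478/2.1),3))
def w(h): return (h[...,1]<45)&(h[...,2]>190)
m,c,n=comp(w(ht),(284,168)); m2,c2,n2=comp(w(hs),(300,237)); print(c,n,onz(T,c,40),c2,n2,onz(S,c2,40),tri(T,c,S,c2))
for uv in [(160+0,0)]: pass
# paste on riser in side: lid top
print("paste", onz(S,(120+207/2.1,100+106/2.1),125))
cs=[(163,160),(225,142),(255,177),(198,200)]
P=np.array([onz(S,(120+x/2.1,100+y/2.1),40) for x,y in [(163,161),(235,147),(254,172),(198,186)]]);print("riser side",P.round(0),P.mean(0))
```

```text
[360.97560976 226.54268293] 164 [264.49411765 279.87058824] 255 (array([ 462.60103515, -319.92445126,  129.0109969 ]), np.float64(1.6508039189102581)) [ 461.70377615 -319.15081042  131.        ]
foot [ 461.99802477 -327.17513828    3.        ]
[282.57684121 167.7752235 ] 2349 [ 641.62953154 -101.57643717   40.        ] [297.47376023 235.49350024] 2077 [ 642.30587072 -105.35366628   40.        ] (array([ 643.02091175, -102.09704615,   37.35476873]), np.float64(1.8673194123183892))
paste [547.93081074 276.83498566 125.        ]
riser side [[478. 287.  40.]
 [595. 293.  40.]
 [597. 208.  40.]
 [508. 196.  40.]] [544.54348931 246.06484051  40.        ]
```

>>> apply_moves([
  [[0.5,0,-5],0,9.18],
  [[1,0,-11],0,9.18],
  [[1.6,0,-17],0,9.18],
  [[2.2,0,-23],0,9.18],
  [[2.8,0,-29],0,9.18],
])

```text
time: 15.72
tool_pos: [504.5, -16.7, 232.6]
tcp_rot: [-1.566, 0.023, -0.233]
contact_force: [0.1, -0.1, -0.5]
grip_width: 91.7
```

>>> apply_moves([
  [[0.6,0,-6],0,9.18],
  [[1.2,0,-12],0,9.18],
  [[1.7,0,-18],0,9.18],
  [[2.2,0,-23],0,9.18],
  [[2.7,0,-28],0,9.18],
])

```text
time: 16.35
tool_pos: [464.9, -296.6, 228.7]
tcp_rot: [-1.564, 0.026, -0.234]
contact_force: [0.3, 0.5, -0.3]
grip_width: 91.8
```

```bash
python3 go.py 464 -320 200
```

```text
t 16.35 pos [ 464.9 -296.6  228.7] rot [-1.564  0.026 -0.234] q [-0.7   0.42  1.45 -0.01  1.31 -2.04] F [ 0.3  0.5 -0.3] w 91.8
shift cm [ 0.53  2.84 -2.31]
```

>>> apply_moves([
  [[0.5,0,-2.3],0,9.18],
  [[0.5,3,-2.3],0,9.18],
  [[0.5,6,-2.3],0,9.18],
  [[0.5,6,-2.3],0,9.18],
])

```text
time: 16.85
tool_pos: [461.8, -317.6, 165.4]
tcp_rot: [-1.561, 0.033, -0.233]
contact_force: [-0.8, 0.8, 0.1]
grip_width: 92.1
```

```bash
python3 go.py 464 -320 92
```

```text
t 16.85 pos [ 461.8 -317.6  165.4] rot [-1.561  0.033 -0.233] q [-0.74  0.49  1.51 -0.01  1.18 -2.07] F [-0.8  0.8  0.1] w 92.1
shift cm [ 0.51  7.33 -0.26]
```

>>> apply_moves([
  [[0.5,3,-0.3],0,9.18],
  [[0.5,6,-0.3],0,9.18],
  [[0.5,7.3,-0.3],0,9.18],
  [[0.5,7.3,-0.3],0,9.18],
  [[0.5,7.3,-0.3],0,9.18],
])

```text
time: 17.48
tool_pos: [464.6, -320.9, 93.7]
tcp_rot: [-1.562, 0.03, -0.233]
contact_force: [-0.1, 0.7, -0.2]
grip_width: 92.1
```

```bash
python3 go.py 464 -320 92
```

```text
t 17.475 pos [ 464.6 -320.9   93.7] rot [-1.562  0.03  -0.233] q [-0.74  0.58  1.57 -0.01  1.02 -2.07] F [-0.1  0.7 -0.2] w 92.1
shift cm [-0.07  0.17  0.07]
```

>>> apply_moves([
  [[0,0,0],0,7],
  [[0,0,0],0,5],
  [[0,0,0],0,3],
  [[0,0,0],0,3],
  [[0,0,0],0,3],
])

```text
time: 18.1
tool_pos: [464.6, -320.7, 93.6]
tcp_rot: [-1.561, 0.031, -0.233]
contact_force: [0.3, 1.6, 0.0]
grip_width: 46.9
```

>>> apply_moves([
  [[0,0,0],0,3],
  [[0,0,0],0,3],
  [[0,0,0],0,3],
])

```text
time: 18.48
tool_pos: [464.6, -320.7, 93.6]
tcp_rot: [-1.561, 0.031, -0.233]
contact_force: [0.4, -0.3, 0.2]
grip_width: 46.8
```

>>> apply_moves([
  [[0,-2,0],0,3],
  [[0,-6,0],0,3],
  [[0,-11,0],0,3],
  [[0,-14,0],0,3],
  [[0,-14,0],0,3],
])

```text
time: 19.1
tool_pos: [469.2, -323.7, 235.4]
tcp_rot: [-1.564, 0.027, -0.233]
contact_force: [-0.0, 0.0, -1.9]
grip_width: 46.6
```

```bash
python3 go.py 643 -101 225
```

```text
t 19.1 pos [ 469.2 -323.7  235.4] rot [-1.564  0.027 -0.233] q [-0.73  0.44  1.38 -0.01  1.34 -2.07] F [-0.   0.  -1.9] w 46.6
shift cm [11.79  0.91 25.68]
```

>>> apply_moves([
  [[2.3,0,5],0,3],
  [[4.6,0,10],0,3],
  [[7,0,15],0,3],
  [[9.3,0,20],0,3],
  [[11.2,0,24.5],0,3],
])

```text
time: 19.73
tool_pos: [634.9, -109.2, 231.1]
tcp_rot: [-1.564, 0.031, -0.233]
contact_force: [1.2, -0.4, -2.3]
grip_width: 46.9
```

```bash
python3 go.py 643 -101 160
```

```text
t 19.725 pos [ 634.9 -109.2  231.1] rot [-1.564  0.031 -0.233] q [-0.29  0.59  1.14  0.01  1.44 -1.63] F [ 1.2 -0.4 -2.3] w 46.9
shift cm [0.82 7.09 0.94]
```

>>> apply_moves([
  [[0.8,1,0.9],0,3],
  [[0.8,4,0.9],0,3],
  [[0.8,7,0.9],0,3],
  [[0.8,7,0.9],0,3],
  [[0.8,7,0.9],0,3],
])

```text
time: 20.35
tool_pos: [642.8, -102.0, 161.0]
tcp_rot: [-1.564, 0.031, -0.233]
contact_force: [0.1, 0.7, -1.3]
grip_width: 46.8
```

```bash
python3 go.py 643 -101 131
python3 - <<'E'
from h import *
im=vision.capture("side"); cv2.imwrite("pics/s11.png",cv2.resize(im[140:290,210:360,::-1],None,fx=4,fy=4,interpolation=cv2.INTER_CUBIC))
E
```

```text
t 20.35 pos [ 642.8 -102.   161. ] rot [-1.564  0.031 -0.233] q [-0.28  0.65  1.23  0.01  1.29 -1.62] F [ 0.1  0.7 -1.3] w 46.8
shift cm [0.09 3.   0.08]
```

View pics/s11.png

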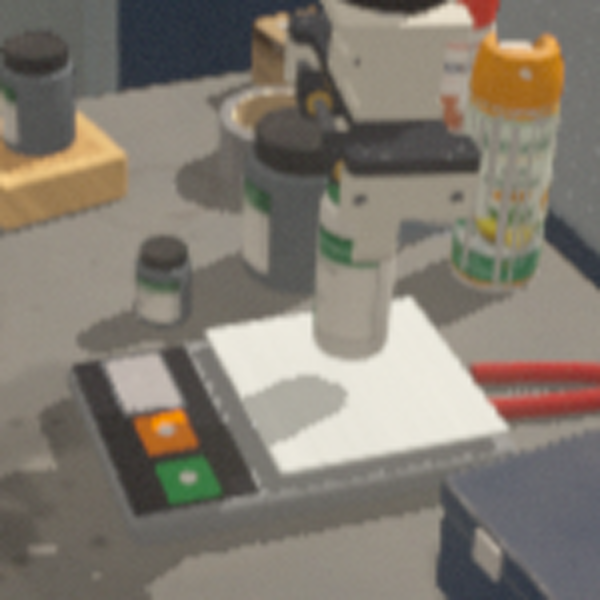

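Run:
```python
from h import *
S=vision.camera_info('side')
print(onz(S,(210+351/4,140+336/4),70))
```

```text
[644.9084591  -97.19158801  70.        ]
```

Held jar foot at about (645,-97), against a pan middle of (643,-101). Lowering.

>>> apply_moves([
  [[0,1.2,0],0,3],
  [[0,2.2,0],0,3],
  [[0,2.7,0],0,3],
  [[0,2.8,0],0,3],
  [[0,2.8,0],0,3],
])

```text
time: 21.02
tool_pos: [642.6, -101.6, 133.9]
tcp_rot: [-1.564, 0.029, -0.233]
contact_force: [-0.5, 0.1, -2.1]
grip_width: 47.0
```

>>> apply_moves([
  [[0,0.1,0],0,3],
  [[0,0.2,0],0,3],
  [[0,0.2,0],0,3],
])

```text
time: 21.4
tool_pos: [642.5, -101.6, 131.9]
tcp_rot: [-1.564, 0.029, -0.233]
contact_force: [-0.9, 0.4, -2.0]
grip_width: 46.8
```

>>> apply_moves([
  [[0,0.1,0],0,3],
  [[0,0.2,0],0,3],
  [[0,0.2,0],0,3],
])

```text
time: 21.78
tool_pos: [642.7, -101.6, 130.6]
tcp_rot: [-1.564, 0.028, -0.233]
contact_force: [-0.5, -0.2, 3.3]
grip_width: 46.8
```

Landed. Releasing and rising.

>>> apply_moves([
  [[0,0,0],0,9.18],
  [[0,0,0],0,9.18],
  [[0,0,0],0,9.18],
  [[0,0,0],0,9.18],
  [[0,0,0],0,9.18],
])

```text
time: 22.4
tool_pos: [642.7, -101.6, 130.5]
tcp_rot: [-1.564, 0.028, -0.233]
contact_force: [0.6, -0.9, -0.9]
grip_width: 90.0
```

>>> apply_moves([
  [[0,0,0],0,9.18],
  [[0,-3,0],0,9.18],
  [[0,-8,0],0,9.18],
  [[0,-12,0],0,9.18],
  [[0,-12,0],0,9.18],
])

```text
time: 23.02
tool_pos: [647.3, -103.6, 254.7]
tcp_rot: [-1.564, 0.02, -0.233]
contact_force: [0.3, -0.2, -0.6]
grip_width: 91.6
```

```bash
python3 go.py 511 -154 130
python3 - <<'E'
from h import *
im=vision.capture("side"); cv2.imwrite("pics/s12.png",cv2.resize(im[100:300,160:360,::-1],None,fx=3,fy=3,interpolation=cv2.INTER_CUBIC))
E
```

```text
t 23.025 pos [ 647.3 -103.6  254.7] rot [-1.564  0.02  -0.233] q [-0.28  0.6   1.07  0.01  1.49 -1.62] F [ 0.3 -0.2 -0.6] w 91.6
shift cm [-11.84  12.66  -8.14]
```

View pics/s12.png

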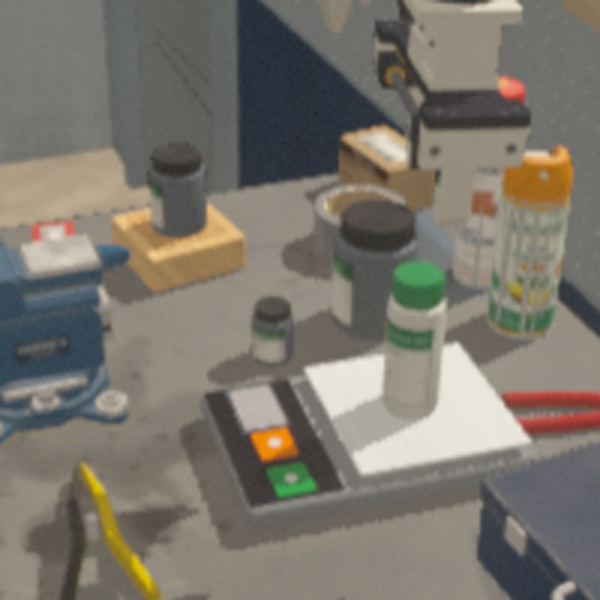

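Both jars stand upright in the other's place. Now to the key: fingers shut, jaw line turned to the scale's y.

>>> apply_moves([
  [[-4,0,-2.7],-0.05,0],
  [[-8,0,-5.4],-0.1,0],
  [[-11.8,0,-8.1],-0.16,0],
  [[-11.8,0,-8.1],-0.16,0],
  [[-11.8,0,-8.1],-0.16,0],
])

```text
time: 23.7
tool_pos: [513.0, -154.7, 253.8]
tcp_rot: [-1.559, 0.024, -0.074]
contact_force: [-0.1, -0.9, -0.1]
grip_width: 46.5
```

```bash
python3 go.py 511 -154 70
```

```text
t 23.7 pos [ 513.  -154.7  253.8] rot [-1.559  0.024 -0.074] q [-0.44  0.37  1.45  0.    1.35 -1.93] F [-0.1 -0.9 -0.1] w 46.5
shift cm [ 0.23 18.38 -0.15]
```

>>> apply_moves([
  [[0.2,4,-0.1],0,0],
  [[0.2,9,-0.1],0,0],
  [[0.2,14,-0.1],0,0],
  [[0.2,17,-0.1],0,0],
  [[0.2,17,-0.1],0,0],
])

```text
time: 24.32
tool_pos: [510.3, -152.4, 81.0]
tcp_rot: [-1.557, 0.029, -0.073]
contact_force: [-0.6, -0.2, -0.0]
grip_width: 1.0
```

>>> apply_moves([
  [[0,0,0],0,0],
  [[0,0,0],0,0],
  [[0,0,0],0,0],
])

```text
time: 24.7
tool_pos: [510.9, -152.6, 82.0]
tcp_rot: [-1.558, 0.027, -0.073]
contact_force: [0.5, 0.4, -0.3]
grip_width: 0.3
```

```bash
python3 go.py 511 -154 52
python3 - <<'E'
from h import *
im=vision.capture("side"); cv2.imwrite("pics/s13.png",cv2.resize(im[180:300,200:350,::-1],None,fx=5,fy=5,interpolation=cv2.INTER_CUBIC))
im=vision.capture("wrist"); cv2.imwrite("pics/w13.png",im[:,:,::-1])
im=vision.capture("top"); cv2.imwrite("pics/t13.png",cv2.resize(im[140:260,220:370,::-1],None,fx=5,fy=5,interpolation=cv2.INTER_CUBIC))
E
```

```text
t 24.7 pos [ 510.9 -152.6   82. ] rot [-1.558  0.027 -0.073] q [-0.44  0.55  1.68  0.    0.94 -1.93] F [ 0.5  0.4 -0.3] w 0.3
shift cm [ 0.1   3.   -0.18]
```

View pics/s13.png

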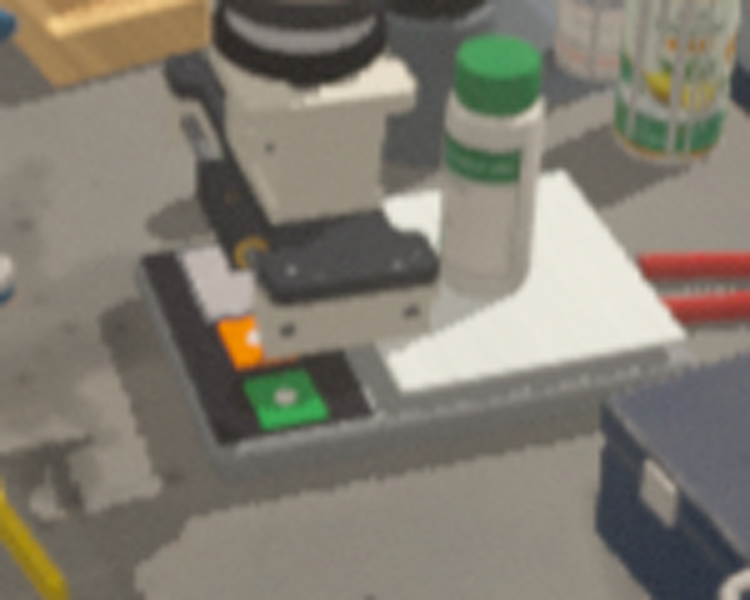

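View pics/t13.png

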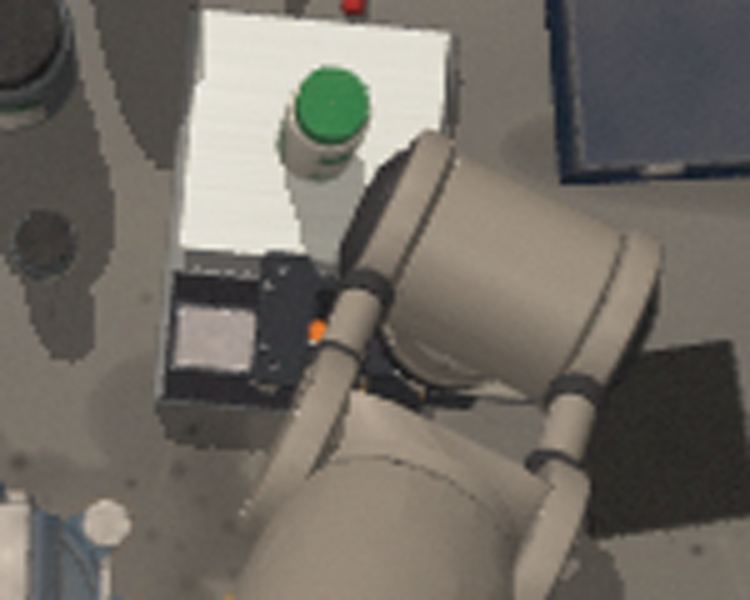

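View pics/w13.png

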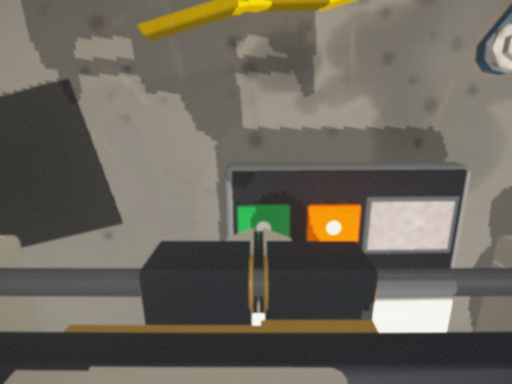

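Run:
```python
from h import *
from scipy.spatial.transform import Rotation as R
o=bot.get_obs();M=R.from_euler("xyz",o["tcp_rot"]).as_matrix();p=o["tool_pos"]
tip=p+M@[0,14,0]; print(p,tip,M[:,1])
S=vision.camera_info("side");W=vision.camera_info("wrist")
for pt in (tip,p,tip+M@[0,0,-19],tip+M@[0,0,19]): print(((proj(S,[pt])-[200,180])*5).round(0),proj(W,[pt]).round(0))
print("key in W",proj(W,[[512,-150,32.2],[515.5,-102.5,32.2]]))
print("key from W",onz(W,(264,228),32.2),onz(W,(334,227),32.2))
```

```text
[ 510.52241854 -152.53309284   81.54839941] [ 510.13935681 -152.31993489   67.5552644 ] [-0.02736155  0.01522557 -0.99950964]
[[280. 344.]] [[257. 249.]]
[[281. 320.]] [[257. 261.]]
[[291. 369.]] [[223. 249.]]
[[268. 320.]] [[290. 249.]]
key in W [[259.92871288 229.024708  ]
 [329.36291619 228.55112544]]
key from W [ 511.47984562 -147.1721624    32.2       ] [514.62446906 -99.30167584  32.2       ]
```

The tip is at (510,-152), over the green key and about 13 mm or more short of the orange key's edge. Descending in small steps.

>>> apply_moves([
  [[0,1.2,0],0,0],
  [[0,2.4,0],0,0],
  [[0,2.9,0],0,0],
  [[0,2.9,0],0,0],
  [[0,2.9,0],0,0],
])

```text
time: 25.48
tool_pos: [509.9, -152.2, 52.7]
tcp_rot: [-1.558, 0.028, -0.073]
contact_force: [-0.9, 0.1, 0.9]
grip_width: 0.2
```

```bash
python3 go.py 511 -153 46.2
```

```text
t 25.475 pos [ 509.9 -152.2   52.7] rot [-1.558  0.028 -0.073] q [-0.44  0.59  1.7   0.    0.88 -1.93] F [-0.9  0.1  0.9] w 0.2
shift cm [ 0.13  0.64 -0.08]
```

>>> apply_moves([
  [[0.1,0.2,0],0,0],
  [[0.1,0.4,0],0,0],
  [[0.1,0.5,0],0,0],
  [[0.1,0.5,0],0,0],
])

```text
time: 25.98
tool_pos: [510.7, -152.2, 47.6]
tcp_rot: [-1.558, 0.028, -0.073]
contact_force: [0.4, 0.8, -0.6]
grip_width: 0.4
```

>>> apply_moves([
  [[0,0.05,0],0,0],
  [[0,0.1,0],0,0],
  [[0,0.1,0],0,0],
])

```text
time: 26.35
tool_pos: [510.7, -152.2, 46.7]
tcp_rot: [-1.558, 0.028, -0.073]
contact_force: [0.1, 0.8, 0.8]
grip_width: 0.4
```

>>> apply_moves([
  [[0,0.05,0],0,0],
  [[0,0.1,0],0,0],
])

```text
time: 26.6
tool_pos: [510.7, -152.2, 45.9]
tcp_rot: [-1.558, 0.028, -0.073]
contact_force: [-1.2, -0.3, 4.4]
grip_width: 0.2
```

>>> apply_moves([
  [[0,0.06,0],0,0],
  [[0,0.1,0],0,0],
])

```text
time: 26.85
tool_pos: [510.7, -152.2, 45.3]
tcp_rot: [-1.558, 0.028, -0.073]
contact_force: [-1.4, 0.4, 6.9]
grip_width: 0.8
```

>>> apply_moves([
  [[0,0.06,0],0,0],
  [[0,0.06,0],0,0],
  [[0,0.06,0],0,0],
  [[0,0.06,0],0,0],
])

```text
time: 27.35
tool_pos: [510.7, -152.2, 45.2]
tcp_rot: [-1.558, 0.027, -0.073]
contact_force: [-2.6, 0.2, 7.4]
grip_width: 0.4
```

```bash
python3 go.py 511 -153 46.2
```

```text
t 27.35 pos [ 510.7 -152.2   45.2] rot [-1.558  0.027 -0.073] q [-0.43  0.6   1.71  0.    0.86 -1.93] F [-2.6  0.2  7.4] w 0.4
shift cm [ 0.03 -0.1  -0.08]
```

It held about 7 N for more than 0.5 s. Letting go and rising straight up.

>>> apply_moves([
  [[0,-1,0],0,0],
  [[0,-5,0],0,0],
  [[0,-10,0],0,0],
  [[0,-15,0],0,0],
  [[0,-18,0],0,0],
])

```text
time: 27.98
tool_pos: [516.1, -155.0, 228.1]
tcp_rot: [-1.559, 0.024, -0.073]
contact_force: [0.1, 0.1, -0.9]
grip_width: 0.3
```

>>> apply_moves([
  [[-4,-2,-4],0,0],
  [[-8,-3,-9],0,0],
  [[-8,-3,-12],0,0],
  [[-8,-3,-12],0,0],
  [[-8,-3,-12],0,0],
])

```text
time: 28.6
tool_pos: [428.2, -268.6, 258.5]
tcp_rot: [-1.558, 0.025, -0.073]
contact_force: [-0.3, -0.3, -0.4]
grip_width: 0.4
```

Run:
```python
from meas import *
a=vision.capture("side"); b=vision.capture("top")
cv2.imwrite("pics/s14.png",a[:,:,::-1]);cv2.imwrite("pics/t14.png",cv2.resize(b[90:290,110:380,::-1],None,fx=2.9,fy=2.9,interpolation=cv2.INTER_CUBIC))
T=vision.camera_info("top");S=vision.camera_info("side")
ht=cv2.cvtColor(b,cv2.COLOR_RGB2HSV);hs=cv2.cvtColor(a,cv2.COLOR_RGB2HSV)
def g(h): return (abs(h[...,0].astype(int)-65)<20)&(h[...,1]>110)&(h[...,2]>60)
_,p,_=comp(g(ht),(286,160));_,q,_=comp(g(hs),(300,190)); print("gel lid",p,q,tri(T,p,S,q))
t0=cv2.imread("pics/top0.png"); d=np.abs(t0.astype(int)-b[:,:,::-1]).max(2)
for nm,(x0,y0,x1,y1) in dict(red=(132,228,158,250),tape=(156,116,192,154),clamp=(262,250,322,282)).items(): print(nm,d[y0:y1,x0:x1].mean())
print(bot.get_obs())
```

```text
gel lid [285.65540541 160.37837838] [299.63636364 192.05785124] (array([ 640.14462189, -100.70878148,  167.36916879]), np.float64(2.5759392993023367))
red 2.082167832167832
tape 2.142543859649123
clamp 2.814583333333333
{'time': 28.7, 'joint_positions': array([-0.70803558,  0.30772799,  1.52389621, -0.00493859,  1.33687688,
       -2.20557154]), 'dq': array([ 0.0058773 , -0.00088804, -0.00142863, -0.00175075, -0.00126775,
       -0.00126337]), 'tau': array([-4.27396176e-01, -4.15045273e+01, -2.47374862e+01, -1.17482543e-01,
        1.67216985e-01,  7.48167455e-03]), 'tool_pos': array([ 428.49116188, -268.18851068,  258.53475582]), 'tcp_rot': array([-1.55867816,  0.02449834, -0.07190256]), 'contact_force': array([-0.27079302, -0.16554357,  0.1947163 ]), 'moment': array([-0.02549303, -0.02783044, -0.05919395]), 'grip_width': 0.2352272583019475}
```

View pics/t14.png

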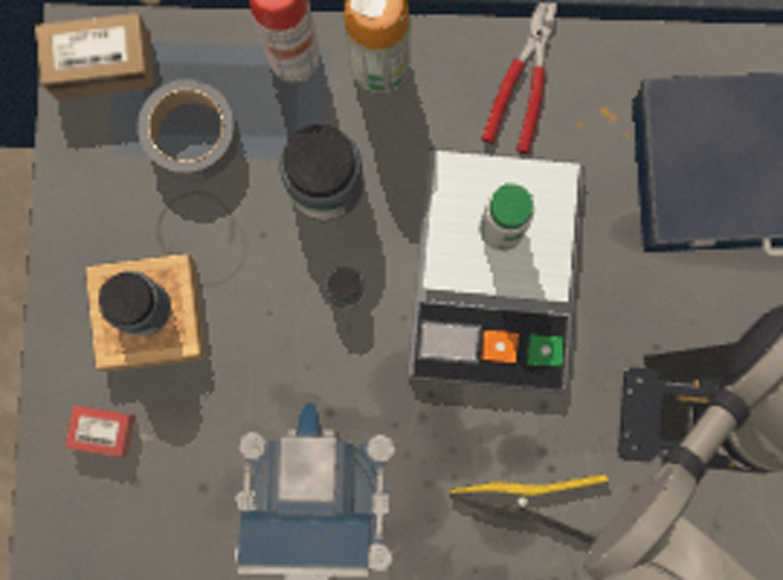

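View pics/s14.png

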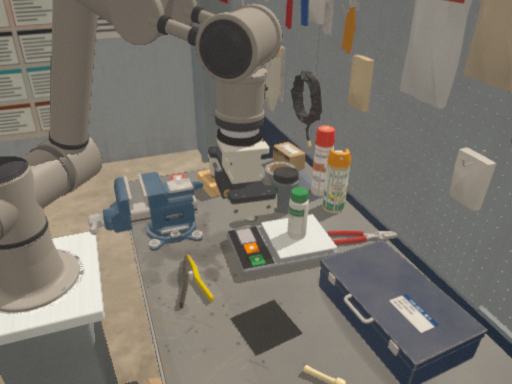

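The jars are swapped and upright, the bystanders haven't moved, and the arm is clear. Handing in.

```bash
python3 -c "
from plant import order,bot
print(order.close_job(), bot.get_obs()['time'])"
```

```text
the job is handed in; nothing more can be done
the job is handed in; nothing more can be done
```

The jars are swapped, the green key was pressed and let go, and I handed the job in at about 29 s of the 72 s allowed. The hand-in gives no verdict, and there is no direct readout that the key registered.

**Swap:** I parked the gel jar on the mat, moved the paste jar (the middle-sized of the three dark ones) to the riser, then moved the gel jar to the pan. After the second placing the paste jar measured about 5 mm from the riser's middle. In the last check the gel jar was about 3 mm from the pan's middle, and both jars looked upright.

**Key press:** The shut fingertips held the green key at about 7 N for more than 0.5 s. The highest reading was 7.4 N, taken at the end of each move. The fingertips stayed about 12 mm short of the orange key's edge.

**Last checks:** The tape roll, red box and clamp look the same as at the start in the top view. The arm is clear of everything, with less than 0.5 N on the tool.

**Disagreements:** The wrist camera and the top and side cameras differed by up to about 5 mm on positions, and I mostly trusted the top and side views. The tool also drifted to about 0.03 rad of tilt during the moves, well within tolerance. One rough side-view reading of the riser's corners was about 28 mm off from the other two and I discarded it.

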